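# Scan the tip box and hold its lid open

## Task

Book out the navy tip box: take the yellow wand scanner from its stand, hold it upright and still with its red nose about 5 cm above the middle of the barcode label on the closed lid for about two seconds, and stand it back in its stand. Then lift the lid by its red bow handle to 60 degrees from closed and keep it there for a colleague to take tips: the program finishes while the fingers are still holding the handle, as the lid would fall shut. Leave the other things on the bench where they are.

Things in the scene. Friction and masses are not known exactly. Their poses are not given: they have to be found in the camera images.
- scanner: Wand barcode scanner: upright yellow rod, 28 mm across, 135 mm long, black band at half height, red nose (25 mm across, lowest 10 mm) that reads straight down. Stands nose down, loose, in the stand: nose 12 mm above the bench, upper 77 mm above the cup's rim. Origin: centre of the nose's end face; z up along the rod. About 0.12 kg.
- stand: Grey stand of the scanner, fixed: round foot 92 mm across, in its middle an upright cup 39 mm across outside, flaring to 51 mm at the rim, which is 70 mm above the bench. Bore 33 mm across, funnelled over its top 12 mm; its floor is 12 mm above the bench. Origin: centre of the foot's underside, on the cup's axis; z up.
- tipbox: Pipette-tip box, dark navy with a lighter grey-blue lid, 92 (x) x 126 (y) x 78 mm tall, fixed to the bench in a low aluminium frame (116 x 150 mm, 10 mm high). Origin: centre of the underside; x points from the front (handle side) to the back (hinge side), z up.
- tipbox_lid (a joint): Lid angle about its hinge, rad: 0 closed, grows as the lid's front is lifted, 1.047 is 60 degrees, stop at 1.83. No stay and next to no friction: let go at 60 degrees, the lid falls shut.
- lid_hinge (a point): Point on the hinge line of the lid, at its middle: 44 mm behind the box's origin (+x of the box) and 59 mm above the bench. The hinge line runs along the box's y.
- lid_handle: Red bow handle on the lid's front: round bar 10 mm thick along the box's y, 40 mm out from the lid's front face, on two arms 84 mm apart (74 mm clear). Origin: middle of the bar; closed, it is 68 mm above the bench, 127 mm in front of and 9 mm above the hinge line. Axes: the box's, turned with the lid. Lid and handle about 0.1 kg; a pinched bar can turn between the fingers.
- label (a point): Centre of the white barcode label (36 x 52 mm, black bars) on top of the lid, 78.5 mm above the bench with the lid closed, 26 mm to the left of the box's middle (+y of the box), 2 mm in front of it; z is the outward normal of the label.
- tube_rack: blue tube rack with 24 places and coloured tube caps, 62 x 150 x 62 mm. A loose bystander, to be left where it stands. Origin: centre of its underside.
- jar: small white jar with a green cap, 41 mm wide, 46 mm tall. A loose bystander, to be left where it stands. Origin: centre of its underside.
- vial: white vial with a pale blue cap, 24 mm wide, 50 mm tall. A loose bystander, to be left where it stands. Origin: centre of its underside.
- timer: white wedge-shaped countdown timer, 41 x 62 x 65 mm. A loose bystander, to be left where it stands. Origin: centre of its underside.
There are look-alikes about, which are no part of the job. There is more than one size of the scanner; the one meant has the size given above.

How it is judged:
On the way, in this order (a step that is already met when the one before it is completed fails the run):
1. the held scanner is upright and still over the label of the closed lid, nose 2 to 8 cm above it, for 1.5 seconds (horizontal distance between scanner and label below 0.015 m and z of scanner in the frame of label between 0.02 and 0.08 m and angle between scanner's own z axis and vertical below 0.2 rad and linear speed of scanner below 0.03 m/s and contact force between the fingers and scanner above 0.5 N and value of joint tipbox_lid below 0.15 rad), for 1.5 s.
2. the scanner stands in its stand, let go (horizontal distance between scanner and stand below 0.01 m and z of scanner in the frame of stand below 0.018 m and angle between scanner's own z axis and vertical below 0.17 rad and contact force between the fingers and scanner below 0.05 N), for 0.2 s.
3. the lid is held still by its handle at about 60 degrees (value of joint tipbox_lid between 0.925 and 1.17 rad and velocity of joint tipbox_lid between -0.08 and 0.08 rad/s and contact force between the fingers and lid_handle above 0.1 N), for 0.5 s.
At the end, for the whole second after the job is handed in: The fingers touch the handle (over 0.1 N) and hold the lid still at 60 degrees, give or take 7; the scanner stands released and upright in its stand, its nose at the bottom of the cup (all of step 2 and all of step 3); the arm keeps its last pose, push and grip.
It fails at once if the tube rack is shifted by more than 3 cm (distance of tube_rack from where it was at the start of the episode above 0.03 m).
It fails at once if the jar is shifted by more than 3 cm (distance of jar from where it was at the start of the episode above 0.03 m).
It fails at once if the vial is shifted by more than 3 cm (distance of vial from where it was at the start of the episode above 0.03 m).
It fails at once if the timer is shifted by more than 3 cm (distance of timer from where it was at the start of the episode above 0.03 m).
It also fails if it takes over 61 s, if anything falls off the work surface, if the arm or the gripper's body presses on something with over 40 N, if the wrist force passes 120 N, or if a joint passes its speed limit or range.

## Robot

A 6-joint arm with a two-finger parallel gripper is mounted at the origin on a cart in front of the work surface, level with it; the furniture and walls round the work are solid. World frame = base frame: x ahead of the robot, y to its left, z up, the work surface at z = 0. Lengths are in m, angles in rad, forces in N, time in s.
With the tool pointing down it reaches from about 0.3 to 0.775 m from the base axis. Payload 14.6 kg.
Tool frame: the origin (TCP) lies on the mounting face of the last link; the fingertips stand 199 mm ahead of it and the grasp point (between the pads) lies 180 mm ahead of it; z points along the fingers, y is the direction in which the jaws open and shut (so a half turn about z gives the same grasp; the last joint's range is limited). The gripper opens to 94 mm and grips with 3 to 60 N. Pads are 16 mm wide; open, the fingers measure 119 mm over their backs; the gripper's body (75 mm by 177 mm) begins 78 mm behind the grasp point.
Start: joints at [-1.341, 0.3, 1.521, -0, 1.321, -0.067], TCP at [0.161, -0.526, 0.405] pointing down, gripper open.
Joint ranges: [-3.03, 3.03], [-0.79, 2.21], [0.23, 2.52], [-1.04, 4.18], [0, 3.07], [-2.55, 2.55]. Speed limits (rad/s): [2.22, 2.22, 2.57, 3.14, 3.14, 3.14].

## Interface

Orientations are given as [roll, pitch, yaw] about the fixed x, y, z axes, in that order (R = Rz(yaw) Ry(pitch) Rx(roll)).
In Python, from station import sensors, vision, job gives the robot as it stands. The module is installed in compiled form; this text tells all that it offers.
- The arm moves only by the tool arm_command, never from a script. Its argument "plan" is one flat list of numbers, 5 for each row, row after row: the closure, from -1 (fully open) to 1 (shut), so that 0 is half open, then the shift along the world's x, y, z scaled (see below), then the turn about the world's z scaled (see below). A call has 1 to 20 rows; each row is the pose to reach, as a shift and turn from the pose commanded when the call began; what a row does not reach only later rows make up. The controller multiplies each number of a shift by 400 mm and each number of a turn by 120 degrees. A row lasts 1/10 s, in which the tool goes at most 50 mm and 8.59 degrees, less where a joint would pass 70% of its speed; a pose out of reach is approached as far as the arm can. A call with a number of a shift or a turn outside -1 to 1 is refused whole. A call with a gripper value outside its range is refused whole. The fingers move at their own pace and stop on an object; "newtons" is the grip in N (left out, the last holds). Time passes only in rows, so rows that repeat a pose let the fingers close. It gives the time, the measured TCP pose, the force and the opening at its end, in the units of the state.
- sensors.get_obs(): the state, without advancing time (a new reading comes with each control period).
- vision.camera(name): name is "side" or "top" or "wrist"; returns the picture (400x640x3 uint8, blue, green, red); there is no depth.
- vision.camera_params(name): a dict with "intrinsics" (3x3 intrinsics, pixels), "k1" (the pictures are not rectified: a ray, as slopes to the right and down, at radius r is drawn at 1 + k1 r^2 times it, then the intrinsics apply), "rvec" (rotation vector, rad) and "tvec" (3), from world to camera coordinates, as OpenCV has them. Camera axes: x right, y down, z forward; pixel columns grow to the right and rows downward; lengths in m; the calibration is good to about 2 mm. A picture is of the moment at which its call begins: read the wrist's pose just before it. camera_params takes no time and is no camera call; for the wrist camera it gives the pose at the moment of the call.
- job.hand_in(): hands the job in, once; it reports no verdict.
Trained networks look in the newest picture that a camera, given by its name, has taken for a name from the list of things; names that differ only in an ending like _2 or _b are one class to them, and where a whole thing is asked for, a point or a joint stands for the part that bears it (a point fixed in the world has none). Each returns a list of dicts, best first, with "confidence" (0 to 1); they miss things now and then, are a little off and sometimes report something else, mostly with a low value. They report only what shows in the picture. A call takes as long as a camera call. They do not tell look-alikes from the thing itself.
- vision.search_frame(name, camera): "at" ([row, column] in pixels, amid what is visible of it).
- vision.silhouettes(name, camera): "mask" (400x640 bool, what is visible of it) and "at" ([row, column] in pixels, amid what is visible of it).
- vision.pinpoint(name, camera): "at" ([row, column] in pixels: a listed point, or the origin of a listed thing).
The state is a dict: "time_s": time; "qpos": joint angles; "joint_vel": joint speeds; "tau": joint torques, N m; "ee_pos": TCP position; "eef_rot": TCP orientation; "force": force on the tool from outside, world axes, zero at the start; "moment": the same for the moment, N m; "grip_width": finger opening in m.
Only numpy, scipy, OpenCV 4.12 (cv2) and the standard library are available. Lean on these libraries where they do the work, as an engineer would, in place of code of your own. Each camera call takes 0.05 s, during which the arm holds its last target.

## Working session

There is one attempt and no reset: what is moved stays moved. The work goes in short steps, Python scripts to look and compute and a tool call to move; the robot and the scene stay as the last step left them, time stands still between calls to the robot, and variables do not carry over. Pictures are saved under pics/ and viewed, and the job is handed in when it is done.

Besides the shell and the picture viewer there is one more tool, called after "Request:" by a JSON object that holds its "method" and its "body". arm_command: Moves the arm, as the interface text tells. Its arguments: {"type":"object","properties":{"plan":{"type":"array"},"newtons":{"type":"number"}},"required":["plan"]}

```bash
mkdir -p pics; cat > h.py <<'E'
import numpy as np, cv2
from station import sensors, vision, job
def P(n):
    p=vision.camera_params(n); R=cv2.Rodrigues(np.array(p["rvec"],float))[0]; return np.array(p["intrinsics"],float),p["k1"],R,np.array(p["tvec"],float).ravel()
def proj(n,X,p=None):
    K,k,R,t=p or P(n); X=np.atleast_2d(X); c=X@R.T+t; s=c[:,:2]/c[:,2:]; r2=(s**2).sum(1,keepdims=True); s=s*(1+k*r2); return np.c_[s[:,1]*K[1,1]+K[1,2], s[:,0]*K[0,0]+K[0,2]]
def ray(n,rc,p=None):
    K,k,R,t=p or P(n); d=np.array([(rc[1]-K[0,2])/K[0,0],(rc[0]-K[1,2])/K[1,1]]); s=d.copy()
    for _ in range(30): s=d/(1+k*(s@s))
    return -R.T@t, R.T@np.array([s[0],s[1],1])
def onz(n,rc,z,p=None):
    o,d=ray(n,rc,p); return o+d*(z-o[2])/d[2]
def tri(obs):
    A=np.zeros((3,3));b=np.zeros(3);rs=[]
    for o,d in obs:
        d=d/np.linalg.norm(d);M=np.eye(3)-np.outer(d,d);A+=M;b+=M@o
    x=np.linalg.solve(A,b)
    return x,[np.linalg.norm((np.eye(3)-np.outer(d,d)/(d@d))@(x-o)) for o,d in obs]
E
python3 - <<'E'
from h import *
np.set_printoptions(precision=4,suppress=True)
print(sensors.get_obs())
for c in ["side","top","wrist"]:
    im=vision.camera(c); cv2.imwrite(f"pics/{c}0.png",im)
    K,k,R,t=P(c); print(c,K.ravel(),k,"pos",-R.T@t,"fwd",R[2])
    for n in ["scanner","stand","tipbox","lid_handle","label","lid_hinge","tube_rack","jar","vial","timer"]:
        print(n,[(np.round(d["at"]).tolist(),round(d["confidence"],2)) for d in vision.pinpoint(n,c)])
E
```

```text
{'time_s': 0.0, 'qpos': array([-1.3406,  0.3005,  1.5216,  0.    ,  1.3207, -0.0666]), 'joint_vel': array([ 0.001 ,  0.0006,  0.0023, -0.0022, -0.0002,  0.0003]), 'tau': array([ -0.0008, -53.1809, -35.2731,   0.0708,   0.0246,  -0.0001]), 'ee_pos': array([ 0.1609, -0.5259,  0.4041]), 'eef_rot': array([-3.1404, -0.0001,  0.2968]), 'force': array([0.1494, 0.743 , 0.3038]), 'moment': array([ 0.0369, -0.0177, -0.0018]), 'grip_width': 0.09402717052319792}
side [423.6677   0.     319.8027   0.     423.6677 197.7645   0.       0.
   1.    ] 0.03374316947821799 pos [ 0.424  -0.9483  0.6242] fwd [ 0.1898  0.8462 -0.4979]
scanner [([262.0, 391.0], 0.72), ([189.0, 299.0], 0.6)]
stand [([184.0, 274.0], 0.78)]
tipbox [([224.0, 310.0], 0.92)]
lid_handle [([204.0, 278.0], 0.8)]
label [([192.0, 306.0], 0.87)]
lid_hinge [([198.0, 329.0], 0.83), ([189.0, 354.0], 0.32)]
tube_rack [([189.0, 355.0], 0.61)]
jar [([283.0, 353.0], 0.91)]
vial [([264.0, 392.0], 0.65)]
timer [([218.0, 380.0], 0.88)]
top [447.9128   0.     316.0903   0.     447.9128 207.2081   0.       0.
   1.    ] -0.11878196271038469 pos [ 0.4993 -0.0055  1.4348] fwd [ 0.092  -0.0023 -0.9958]
scanner [([238.0, 241.0], 0.59), ([213.0, 260.0], 0.57)]
stand [([236.0, 242.0], 0.69), ([204.0, 396.0], 0.44)]
tipbox [([212.0, 317.0], 0.95)]
lid_handle []
label [([215.0, 309.0], 0.85)]
lid_hinge [([197.0, 311.0], 0.87)]
tube_rack [([163.0, 270.0], 0.86)]
jar [([158.0, 320.0], 0.49), ([203.0, 398.0], 0.47)]
vial [([170.0, 384.0], 0.6)]
timer [([157.0, 322.0], 0.55)]
wrist [305.3484   0.     322.2019   0.     305.3484 206.0171   0.       0.
   1.    ] 0.020501317032537745 pos [ 0.2351 -0.5034  0.3841] fwd [-0.2603 -0.0782 -0.9623]
scanner []
stand []
tipbox []
lid_handle []
label []
lid_hinge []
tube_rack []
jar []
vial []
timer []
```

View pics/side0.png

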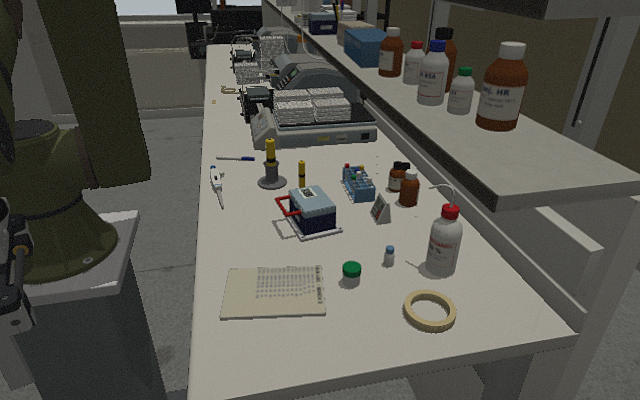

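View pics/top0.png

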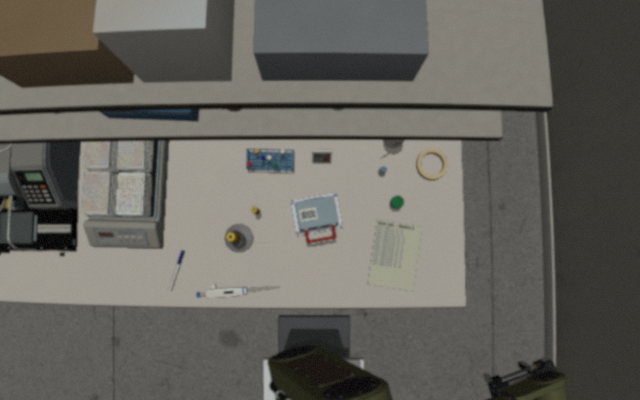

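```bash
python3 - <<'E'
import cv2,numpy as np
a=cv2.imread("pics/side0.png")[120:250,200:430]; b=cv2.imread("pics/top0.png")[180:270,200:360]
cv2.imwrite("pics/c1.png",cv2.resize(a,None,fx=3.4,fy=3.4,interpolation=2)); cv2.imwrite("pics/c2.png",cv2.resize(b,None,fx=5,fy=5,interpolation=2))
E
```

```text
(no output)
```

View pics/c1.png

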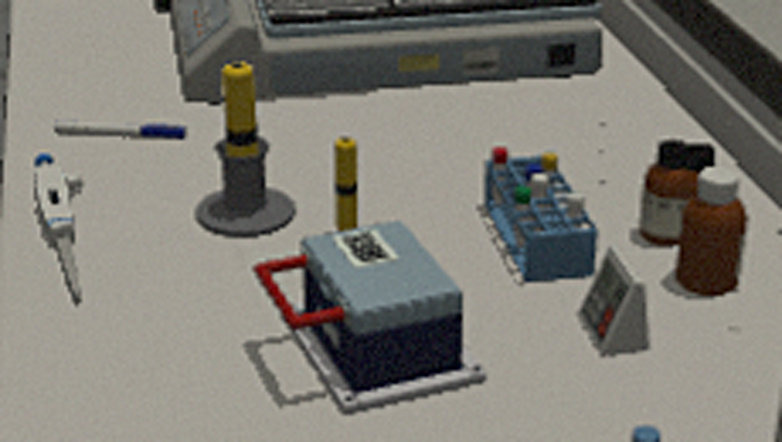

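View pics/c2.png

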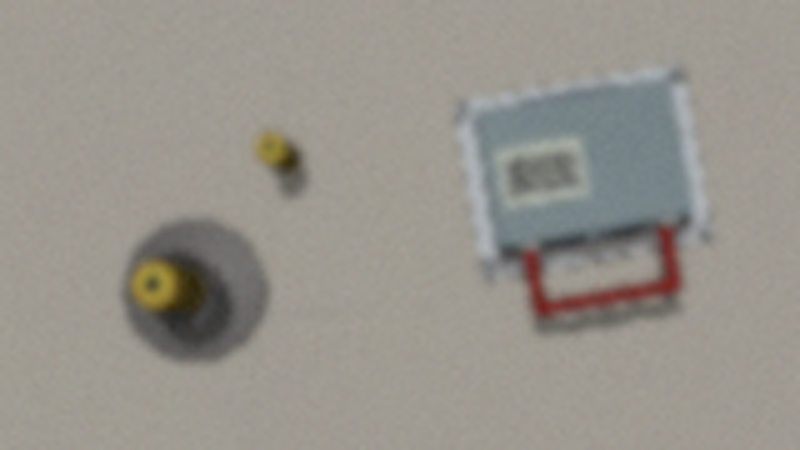

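Candidates: rod in the grey stand (side 150,270; top 237,231) and a thinner free-standing one (side 174,301; top 210,255). The one in the stand, about twice as thick, fits; the crops confirm it. The box with the red bow is at side (205,310), top (213,317).

```bash
python3 - <<'E'
from h import *
np.set_printoptions(precision=4,suppress=True)
s=lambda x,y:(180+(y-2)/5,200+(x-2)/5)   # top crop
q=lambda x,y:(120+(y-1.2)/3.4,200+(x-1.2)/3.4)
print("scan top",onz("top",s(153,285),.147), "foot", onz("top",s(196,291),.003))
print("side scan top",onz("side",q(238,66),.147),"foot",onz("side",q(246,209),.003))
print("tri top", tri([ray("top",s(153,285)),ray("side",q(238,66))]))
print("small: top/diam", onz("top",s(270,148),.1))
# mask based
for n in["scanner","stand"]:
  for c in["top","side"]:
    vision.camera(c)
    for d in vision.silhouettes(n,c):
        ys,xs=np.nonzero(d["mask"]); print(n,c,d["confidence"],len(ys),ys.min(),ys.max(),xs.min(),xs.max(),ys.mean(),xs.mean())
lab=onz("top",s(542,172),.0785); print("label top",lab,"side",onz("side",q(366,245),.0785))
hb=[onz("top",s(541,306),.068),onz("top",s(678,288),.068)]
print("bar",hb, (hb[0]+hb[1])/2, np.linalg.norm(hb[0]-hb[1]))
d=hb[0]-hb[1];print("ydir angle",np.arctan2(-d[0],d[1]))
fr=[onz("top",s(*p),.01) for p in[(463,105),(682,72),(708,238),(492,276)]]
print("frame",fr,np.mean(fr,0),[np.linalg.norm(fr[i]-fr[i-1]) for i in range(4)])
print("yaw",[np.arctan2(-e[0],e[1]) for e in(fr[0]-fr[1],fr[3]-fr[2])])
hs=[onz("side",q(263,267),.068),onz("side",q(293,320),.068)];print("bar side",hs,np.mean(hs,0))
for n in["lid_handle","label","lid_hinge","tipbox"]:
  o=[]
  for c in["top","side"]:
    vision.camera(c); r=vision.pinpoint(n,c)
    if r:o.append(ray(c,r[0]["at"]))
  print(n,tri(o) if len(o)>1 else None)
E
```

```text
scan top [0.5332 0.2392 0.147 ] foot [0.5332 0.2387 0.003 ]
side scan top [0.5357 0.2359 0.147 ] foot [0.536  0.2418 0.003 ]
tri top (array([0.5346, 0.2393, 0.1457]), [np.float64(0.0014247783583942087), np.float64(0.0014247783583946666)])
small: top/diam [0.6166 0.1787 0.1   ]
scanner top 0.71 1349 197 243 295 338 215.5441067457376 316.98517420311344
scanner top 0.66 92 234 242 227 239 237.56521739130434 233.2391304347826
scanner top 0.38 62 206 214 251 260 210.19354838709677 255.51612903225808
scanner side 0.81 300 137 166 264 276 151.98666666666668 269.8333333333333
scanner side 0.71 926 163 202 342 374 183.1317494600432 357.622030237581
scanner side 0.65 207 159 187 297 305 172.79710144927537 300.94685990338166
stand top 0.94 527 224 252 225 252 237.83681214421253 240.16888045540796
stand side 0.97 457 163 189 257 285 178.51422319474835 271.0984682713348
label top [0.6038 0.0159 0.0785] side [0.6065 0.0176 0.0785]
bar [array([0.5228, 0.0166, 0.068 ]), array([ 0.5337, -0.0669,  0.068 ])] [ 0.5282 -0.0251  0.068 ] 0.08421224809949363
ydir angle 0.129913540859604
frame [array([0.6521
[... 220 characters left out ...]
.float64(0.10764115066186249), np.float64(0.13954786785050516)]
yaw [np.float64(0.15034161157490544), np.float64(0.17370560265231658)]
bar side [array([0.5255, 0.0182, 0.068 ]), array([ 0.5367, -0.0631,  0.068 ])] [ 0.5311 -0.0224  0.068 ]
lid_handle (array([ 0.5256, -0.0297,  0.0744]), [np.float64(0.0014667733141107292), np.float64(0.0014667733141107905)])
label (array([0.6127, 0.0156, 0.08  ]), [np.float64(0.0016604486854004679), np.float64(0.0016604486854005127)])
lid_hinge (array([0.6581, 0.0049, 0.07  ]), [np.float64(0.0029654170200274325), np.float64(0.002965417020027445)])
tipbox (array([ 0.6141, -0.0069, -0.0021]), [np.float64(0.002365462618821414), np.float64(0.002365462618821444)])
```

Request:
{"method": "arm_command", "body": {"plan": [-1,0.46,0.95,0,0.34,-1,0.46,0.95,0,0.34,-1,0.46,0.95,0,0.34,-1,0.46,0.95,0,0.34,-1,0.46,0.95,0,0.34,-1,0.46,0.95,0,0.34,-1,0.46,0.95,0,0.34,-1,0.46,0.95,0,0.34,-1,0.46,0.95,0,0.34,-1,0.46,0.95,0,0.34]}}

```text
time_s: 3.85
ee_pos: [0.3455, -0.1439, 0.4049]
eef_rot: [3.141, -0.0, 1.013]
force: [-0.3, -0.4, -0.5]
grip_width: 0.0941
```

Request:
{"method": "arm_command", "body": {"plan": [-1,0.46,0.8,0,0.34,-1,0.46,0.8,0,0.34,-1,0.46,0.8,0,0.34,-1,0.46,0.8,0,0.34,-1,0.46,0.8,0,0.34,-1,0.46,0.8,0,0.34,-1,0.46,0.8,0,0.34,-1,0.46,0.8,0,0.34,-1,0.46,0.8,0,0.34,-1,0.46,0.8,0,0.34]}}

```text
time_s: 4.85
ee_pos: [0.529, 0.1731, 0.4042]
eef_rot: [-3.141, 0.0, 1.721]
force: [-0.4, 0.1, 0.1]
grip_width: 0.0938
```

```bash
python3 - <<'E'
from h import *
np.set_printoptions(precision=4,suppress=True)
o=sensors.get_obs();print(o)
p=P("wrist"); im=vision.camera("wrist"); cv2.imwrite("pics/w1.png",im); np.save("w1.npy",np.array(p,dtype=object),allow_pickle=True)
print("cam",-p[2].T@p[3],p[2][2], "expected scan top",proj("wrist",[.534,.239,.147],p),"label",proj("wrist",[.605,.015,.0785],p))
E
```

```text
{'time_s': 4.85, 'qpos': array([ 0.2505,  0.3151,  1.5022, -0.0002,  1.3252,  0.1006]), 'joint_vel': array([-0.0128, -0.0232,  0.0165,  0.0017, -0.0007,  0.0028]), 'tau': array([  1.4187, -52.8739, -36.1333,   0.1271,  -0.0053,   0.0679]), 'ee_pos': array([0.529 , 0.1731, 0.4042]), 'eef_rot': array([-3.1408,  0.0003,  1.7207]), 'force': array([-0.3981,  0.1178,  0.1474]), 'moment': array([-0.0172, -0.1473,  0.0426]), 'grip_width': 0.09381838082642809}
cam [0.5159 0.2507 0.3837] [ 0.039  -0.2674 -0.9628] expected scan top [[139.75   344.0314]] label [[337.6957 367.5715]]
```

View pics/w1.png

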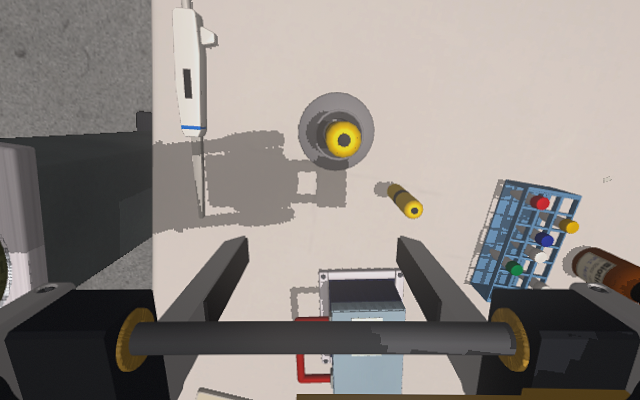

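The wrist picture shows the scanner top at (139,343), within a pixel of my prediction (140,344), and the thin look-alike at (210,413) well clear of the fingers.

Request:
{"method": "arm_command", "body": {"plan": [-1,0.0125,0.1625,0,0,-1,0.0125,0.1625,0,0,-1,0.0125,0.1625,0,0,-1,0.0125,0.1625,-0.08,0,-1,0.0125,0.1625,-0.16,0,-1,0.0125,0.1625,-0.22,0,-1,0.0125,0.1625,-0.265,0,-1,0.0125,0.1625,-0.265,0,-1,0.0125,0.1625,-0.265,0,-1,0.0125,0.1625,-0.265,0], "newtons": 25}}

```text
time_s: 5.9
ee_pos: [0.5341, 0.2385, 0.3002]
eef_rot: [3.14, -0.0, 1.72]
force: [0.7, -0.2, 1.0]
grip_width: 0.0942
```

Request:
{"method": "arm_command", "body": {"plan": [1,0,0,0,0,1,0,0,0,0,1,0,0,0,0,1,0,0,0,0,1,0,0,0,0,1,0,0,0,0,1,0,0,0,0,1,0,0,0,0,1,0,0,0,0,1,0,0,0,0]}}

```text
time_s: 6.9
ee_pos: [0.5338, 0.2391, 0.2986]
eef_rot: [-3.141, 0.0, 1.721]
force: [0.2, 0.2, 1.2]
grip_width: 0.0272
```

Request:
{"method": "arm_command", "body": {"plan": [1,0,0,0.05,0,1,0,0,0.1,0,1,0,0,0.16,0,1,0,0,0.22,0,1,0,0,0.29,0,1,0,0,0.29,0,1,0,0,0.29,0,1,0,0,0.29,0]}}

```text
time_s: 7.7
ee_pos: [0.5338, 0.239, 0.4129]
eef_rot: [-3.139, 0.001, 1.721]
force: [-0.0, 0.1, -1.6]
grip_width: 0.0277
```

```bash
python3 - <<'E'
from h import *
np.set_printoptions(precision=4,suppress=True)
o=sensors.get_obs();print(o['ee_pos'],o['grip_width'],o['force'])
ims=[]
for c in["wrist","side"]:
    p=P(c);im=vision.camera(c);cv2.imwrite(f"pics/{c}2.png",im); 
    print(c,proj(c,[[.605,.015,.0785],[.534,.239,.1285],[.534,.239,.2635]],p))
E
```

```text
[0.5338 0.239  0.4129] 0.027680129198193123 [-0.0423  0.1041 -1.6247]
wrist [[376.6903 353.408 ]
 [210.9256 324.9021]
 [292.185  326.4263]]
side [[192.2267 306.9119]
 [144.4986 269.2911]
 [100.2034 266.6493]]
```

View pics/wrist2.png

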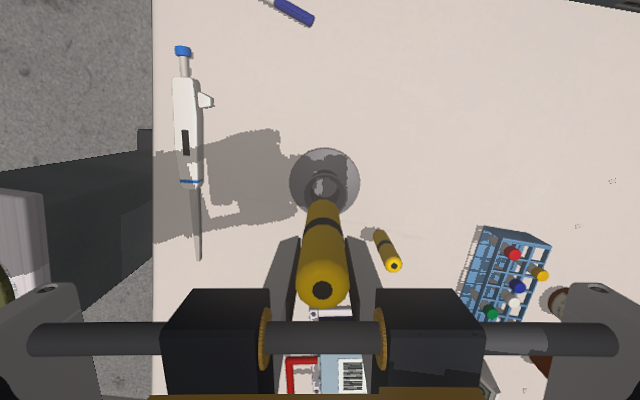

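View pics/side2.png

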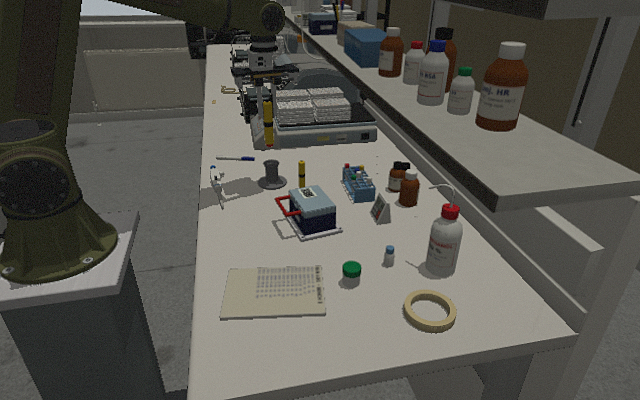

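The scanner hangs upright in the fingers (wrist 290,323), empty cup at (185,323), and the label at about (376,352), as predicted.

Request:
{"method": "arm_command", "body": {"plan": [1,0.012,-0.04,0,0,1,0.03,-0.1,0,0,1,0.055,-0.17,0,0,1,0.08,-0.25,0,0,1,0.1,-0.32,0,0,1,0.125,-0.4,0,0,1,0.15,-0.47,0,0,1,0.165,-0.52,0,0,1,0.174,-0.547,0,0,1,0.177,-0.56,0,0,1,0.177,-0.56,0,0,1,0.177,-0.56,0,0,1,0.177,-0.56,0,0]}}

```text
time_s: 9.1
ee_pos: [0.6045, 0.0159, 0.4147]
eef_rot: [3.142, -0.0, 1.722]
force: [-0.3, 0.3, -0.5]
grip_width: 0.0276
```

```bash
python3 - <<'E'
from h import *
np.set_printoptions(precision=4,suppress=True)
o=sensors.get_obs();print(o['ee_pos'],o['grip_width'],o['force'],o['joint_vel'])
out=[]
for c in["wrist","side"]:
    p=P(c);im=vision.camera(c);cv2.imwrite(f"pics/{c}3.png",im)
    print(c,proj(c,[[.605,.015,.0785],[.605,.015,.1285],[.605,.015,.2635]],p))
a=cv2.resize(im[60:250,230:400],None,fx=3,fy=3,interpolation=2);cv2.imwrite("pics/side3c.png",a)
E
```

```text
[0.6045 0.0159 0.4147] 0.027623700853241905 [-0.2869  0.322  -0.4751] [-0.0004  0.0001 -0.0015  0.0001  0.003  -0.0022]
wrist [[197.9931 324.0145]
 [211.4594 324.2923]
 [291.9198 325.9555]]
side [[192.2267 306.9119]
 [175.3416 306.7174]
 [125.6089 306.1365]]
```

View pics/side3c.png

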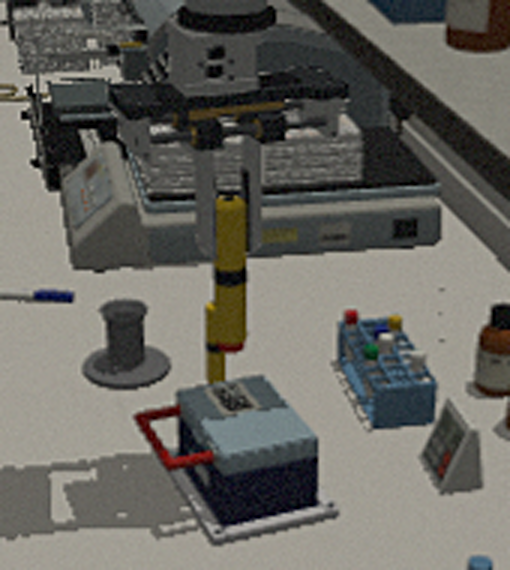

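View pics/wrist3.png

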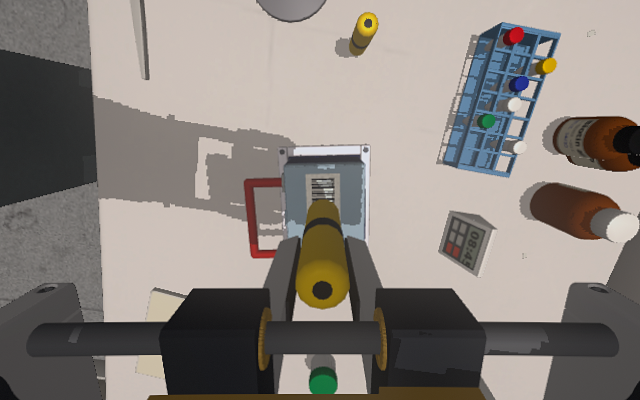

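```bash
python3 - <<'E'
from h import *
np.set_printoptions(precision=4,suppress=True)
im=cv2.imread("pics/wrist3.png");cv2.imwrite("pics/wrist3c.png",cv2.resize(im[135:275,230:385],None,fx=4,fy=4,interpolation=2))
ps=0.15
ex=np.array([np.cos(ps),np.sin(ps),0]);ey=np.array([-np.sin(ps),np.cos(ps),0]);c=np.array([.605,.015,.0785])
p=P("wrist")
for a,b in[(-18,26),(18,26)]: print("label corner",proj("wrist",c+ex*a/1e3+ey*b/1e3,p))
print([onz("wrist",x,.068,p) for x in[(183,248.5),(254,255)]])
E
```

```text
label corner [[173.597  306.7934]]
label corner [[173.6486 341.3272]]
[array([0.5219, 0.0164, 0.068 ]), array([ 0.5366, -0.066 ,  0.068 ])]
```

View pics/wrist3c.png

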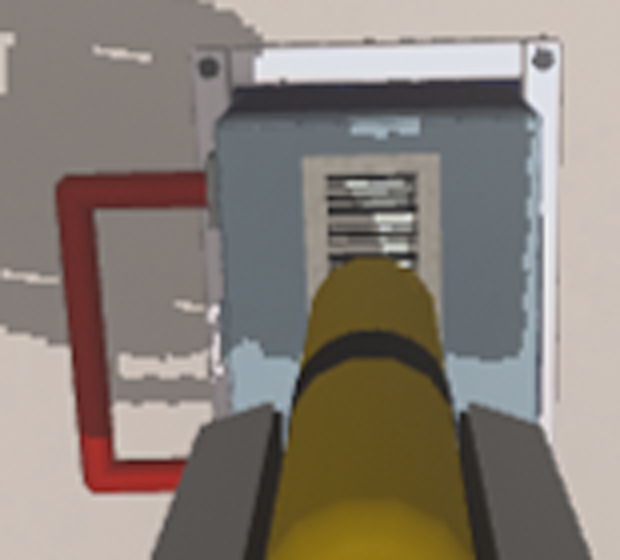

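Predicted label corners (174,307)/(174,341) match the seen ones (174,306)/(174,340), so the nose is within about 2 mm of the middle. Hold.

Request:
{"method": "arm_command", "body": {"plan": [1,0,0,0,0,1,0,0,0,0,1,0,0,0,0,1,0,0,0,0,1,0,0,0,0,1,0,0,0,0,1,0,0,0,0,1,0,0,0,0,1,0,0,0,0,1,0,0,0,0,1,0,0,0,0,1,0,0,0,0,1,0,0,0,0,1,0,0,0,0,1,0,0,0,0,1,0,0,0,0,1,0,0,0,0,1,0,0,0,0,1,0,0,0,0,1,0,0,0,0]}}

```text
time_s: 11.2
ee_pos: [0.6046, 0.015, 0.4147]
eef_rot: [3.142, 0.0, 1.721]
force: [-0.2, -0.7, -1.6]
grip_width: 0.0276
```

Request:
{"method": "arm_command", "body": {"plan": [1,0,0,0,0,1,-0.012,0.04,0,0,1,-0.03,0.1,0,0,1,-0.055,0.17,0,0,1,-0.08,0.25,0,0,1,-0.1,0.32,0,0,1,-0.125,0.4,0,0,1,-0.15,0.47,0,0,1,-0.165,0.52,0,0,1,-0.174,0.547,0,0,1,-0.177,0.56,0,0,1,-0.177,0.56,0,0,1,-0.177,0.56,0,0,1,-0.177,0.56,0,0]}}

```text
time_s: 12.6
ee_pos: [0.5341, 0.2383, 0.4146]
eef_rot: [-3.142, 0.0, 1.72]
force: [0.7, 0.0, -2.2]
grip_width: 0.0276
```

```bash
python3 - <<'E'
from h import *
np.set_printoptions(precision=4,suppress=True)
o=sensors.get_obs();print(o['ee_pos'],o['grip_width'],o['force'])
p=P("wrist");im=vision.camera("wrist");cv2.imwrite("pics/wrist4.png",im);cv2.imwrite("pics/wrist4c.png",cv2.resize(im[130:330,240:400],None,fx=3,fy=3,interpolation=2))
print(proj("wrist",[[.534,.239,.003],[.534,.239,.07],[.534,.239,.1285],[.534,.239,.2635]],p))
E
```

```text
[0.5341 0.2383 0.4146] 0.027552490283345506 [ 0.6526  0.0154 -2.166 ]
[[182.5525 323.4335]
 [194.5978 323.6248]
 [209.7038 323.8648]
 [288.9326 325.1263]]
```

View pics/wrist4c.png

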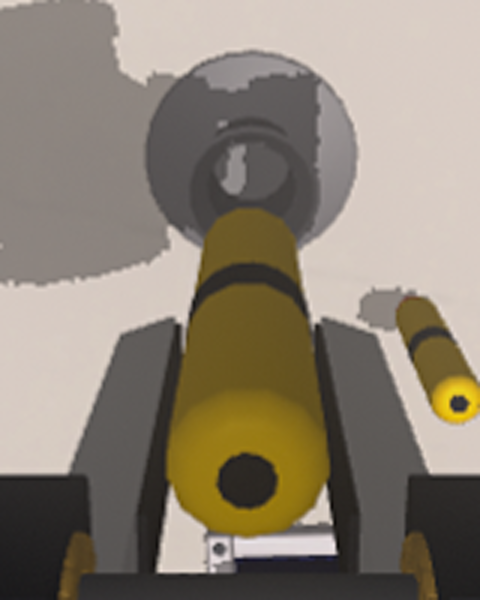

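Request:
{"method": "arm_command", "body": {"plan": [1,0,0,-0.05,0,1,0,0,-0.1,0,1,0,0,-0.13,0,1,0,0,-0.15,0,1,0,0,-0.17,0,1,0,0,-0.19,0,1,0,0,-0.21,0,1,0,0,-0.23,0,1,0,0,-0.25,0,1,0,0,-0.27,0,1,0,0,-0.28,0,1,0,0,-0.286,0,1,0,0,-0.288,0,1,0,0,-0.288,0,1,0,0,-0.288,0]}}

```text
time_s: 14.15
ee_pos: [0.5339, 0.2391, 0.2997]
eef_rot: [3.141, -0.0, 1.721]
force: [-0.7, 0.4, -1.5]
grip_width: 0.0271
```

Request:
{"method": "arm_command", "body": {"plan": [-1,0,0,0,0,-1,0,0,0,0,-1,0,0,0,0,-1,0,0,0,0,-1,0,0,0,0,-1,0,0,0,0,-1,0,0,0,0,-1,0,0,0,0,-1,0,0,0.05,0,-1,0,0,0.12,0,-1,0,0,0.2,0,-1,0,0,0.29,0,-1,0,0,0.29,0,-1,0,0,0.29,0]}}

```text
time_s: 15.55
ee_pos: [0.5337, 0.239, 0.4157]
eef_rot: [3.141, -0.0, 1.721]
force: [0.4, -0.5, -0.8]
grip_width: 0.094
```

```bash
python3 - <<'E'
from h import *
np.set_printoptions(precision=4,suppress=True)
o=sensors.get_obs();print(o['ee_pos'],o['grip_width'],o['force'])
for c in["wrist","side"]:
    p=P(c);im=vision.camera(c);cv2.imwrite(f"pics/{c}5.png",im);print(proj(c,[[.534,.239,.147],[.534,.239,.07]],p))
cv2.imwrite("pics/side5c.png",cv2.resize(im[110:250,220:400],None,fx=4,fy=4,interpolation=2))
E
```

```text
[0.5337 0.239  0.4157] 0.0940019013710201 [ 0.4278 -0.4568 -0.8366]
[[216.421  324.0072]
 [195.1401 323.5938]]
[[138.7163 268.9482]
 [162.2327 270.339 ]]
```

View pics/wrist5.png

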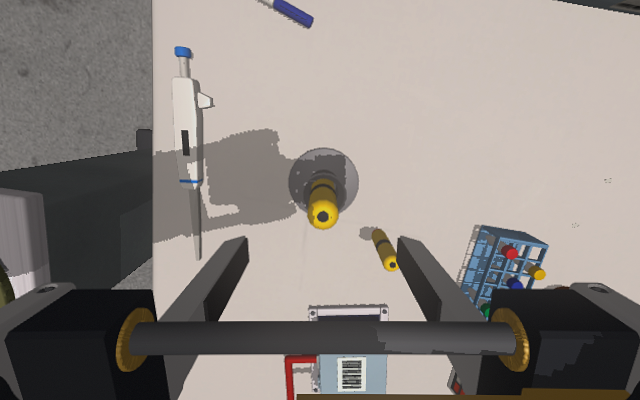

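View pics/side5c.png

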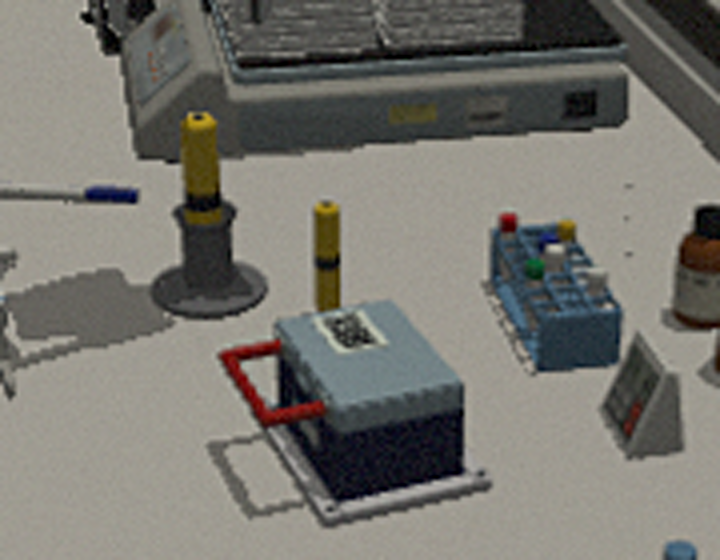

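Scanner back in its cup: wrist (215,323), side crop upright, as at the start. Next: above the handle with the jaws partly open, because the inner finger has to fit in the 40 mm gap.

Request:
{"method": "arm_command", "body": {"plan": [0.3,-0.0125,-0.66,0,0,0.3,-0.0125,-0.66,0,0,0.3,-0.0125,-0.66,0,0,0.3,-0.0125,-0.66,0,0,0.3,-0.0125,-0.66,0,0,0.3,-0.0125,-0.66,-0.05,0,0.3,-0.0125,-0.66,-0.15,0,0.3,-0.0125,-0.66,-0.25,0,0.3,-0.0125,-0.66,-0.25,0,0.3,-0.0125,-0.66,-0.25,0,0.3,-0.0125,-0.66,-0.25,0], "newtons": 12}}

```text
time_s: 16.75
ee_pos: [0.5293, -0.0248, 0.3173]
eef_rot: [3.139, 0.001, 1.721]
force: [-0.1, -0.1, 0.7]
grip_width: 0.033
```

```bash
python3 - <<'E'
from h import *
np.set_printoptions(precision=4,suppress=True)
o=sensors.get_obs();print(o['ee_pos'],o['eef_rot'],o['grip_width'],o['force'])
p=P("wrist");im=vision.camera("wrist");cv2.imwrite("pics/wrist6.png",im)
import pickle;pickle.dump(p,open("w6.pkl","wb"))
print(proj("wrist",[[.529,-.0245,.068],[.5223,.0165,.068],[.5357,-.0655,.068]],p))
vision.silhouettes("lid_handle","wrist")
for d in vision.pinpoint("lid_handle","wrist"): print(d["at"],d["confidence"])
E
```

```text
[ 0.5293 -0.0248  0.3173] [3.1393 0.0006 1.7213] 0.03300879989494297 [-0.0732 -0.1128  0.6768]
[[223.0745 323.1329]
 [170.835  322.5631]
 [270.7139 323.6533]]
[219.2, 323.8] 0.66
```

View pics/wrist6.png

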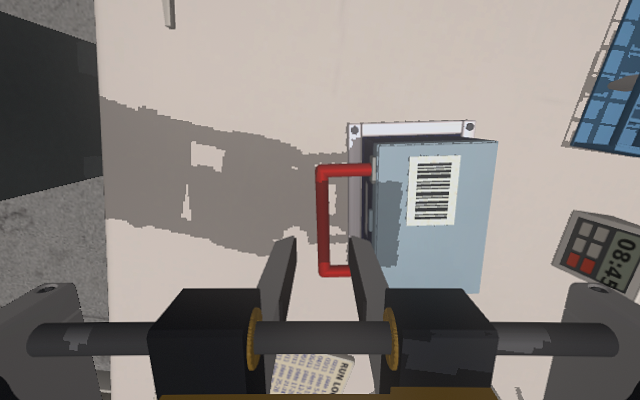

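The bar runs from (171,322) to (270,324), as predicted, and is centred between the fingertips (297 and 348). Descend and close.

Request:
{"method": "arm_command", "body": {"plan": [0.3,0,0,-0.04,0,0.3,0,0,-0.08,0,0.3,0,0,-0.12,0,0.3,0,0,-0.15,0,0.3,0,0,-0.165,0,0.3,0,0,-0.165,0,0.3,0,0,-0.165,0,1,0,0,-0.165,0,1,0,0,-0.165,0,1,0,0,-0.165,0,1,0,0,-0.165,0,1,0,0,-0.165,0,1,0,0,-0.165,0,1,0,0,-0.165,0]}}

```text
time_s: 18.3
ee_pos: [0.5294, -0.0248, 0.2501]
eef_rot: [3.138, 0.0, 1.721]
force: [7.0, 1.7, -1.7]
grip_width: 0.0097
```

```bash
python3 - <<'E'
from h import *
np.set_printoptions(precision=4,suppress=True)
o=sensors.get_obs();print(o['ee_pos'],o['eef_rot'],o['grip_width'],o['force'])
im=vision.camera("side");cv2.imwrite("pics/s7.png",cv2.resize(im[90:260,220:400],None,fx=4,fy=3.5*1,interpolation=2))
for d in range(5,65,5):
    t=np.radians(d); a=127-127*np.cos(t)+9*np.sin(t); z=127*np.sin(t)+9*np.cos(t)-9
    print(d,np.round(np.array([a*np.cos(.16),a*np.sin(.16),z])/400,4))
E
```

```text
[ 0.5294 -0.0248  0.2501] [3.1384 0.0005 1.7211] 0.00970766541216958 [ 7.006   1.6612 -1.6836]
5 [0.0031 0.0005 0.0276]
10 [0.0086 0.0014 0.0548]
15 [0.0164 0.0027 0.0814]
20 [0.0265 0.0043 0.1072]
25 [0.0388 0.0063 0.1321]
30 [0.0531 0.0086 0.1557]
35 [0.0694 0.0112 0.178 ]
40 [0.0876 0.0141 0.1988]
45 [0.1075 0.0174 0.2179]
50 [0.129  0.0208 0.2352]
55 [0.1519 0.0245 0.2505]
60 [0.176  0.0284 0.2637]
```

View pics/s7.png

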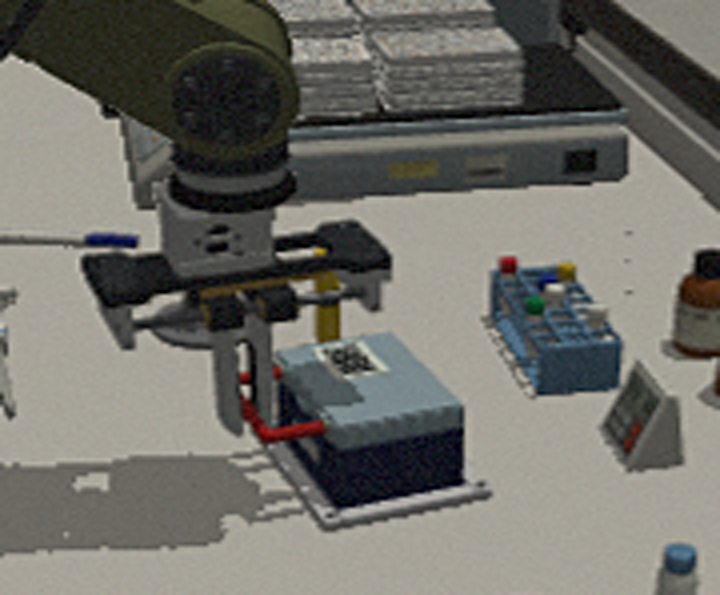

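Width 9.7 mm: the bar is pinched. Lift along the arc, half way first.

Request:
{"method": "arm_command", "body": {"plan": [1,0.003,0,0.012,0,1,0.005,0.0005,0.0276,0,1,0.0105,0.0014,0.0548,0,1,0.0185,0.0027,0.0814,0,1,0.0285,0.0043,0.1072,0,1,0.041,0.0063,0.1321,0,1,0.055,0.0086,0.1557,0,1,0.055,0.0086,0.1557,0,1,0.055,0.0086,0.1557,0,1,0.055,0.0086,0.1557,0]}}

```text
time_s: 19.35
ee_pos: [0.5515, -0.0212, 0.3118]
eef_rot: [3.138, 0.0, 1.721]
force: [15.1, 2.9, -11.6]
grip_width: 0.0097
```

```bash
python3 - <<'E'
from h import *
np.set_printoptions(precision=4,suppress=True)
o=sensors.get_obs();print(o['ee_pos'],o['eef_rot'],o['grip_width'],o['force'],o['moment'])
im=vision.camera("side");cv2.imwrite("pics/s8.png",cv2.resize(im[90:260,220:400],None,fx=4,fy=3.5*1,interpolation=2))
E
```

```text
[ 0.5515 -0.0212  0.3118] [3.1381 0.0001 1.7211] 0.009686032524470863 [ 15.0998   2.8558 -11.6463] [ 0.5391 -2.8048  0.0718]
```

View pics/s8.png

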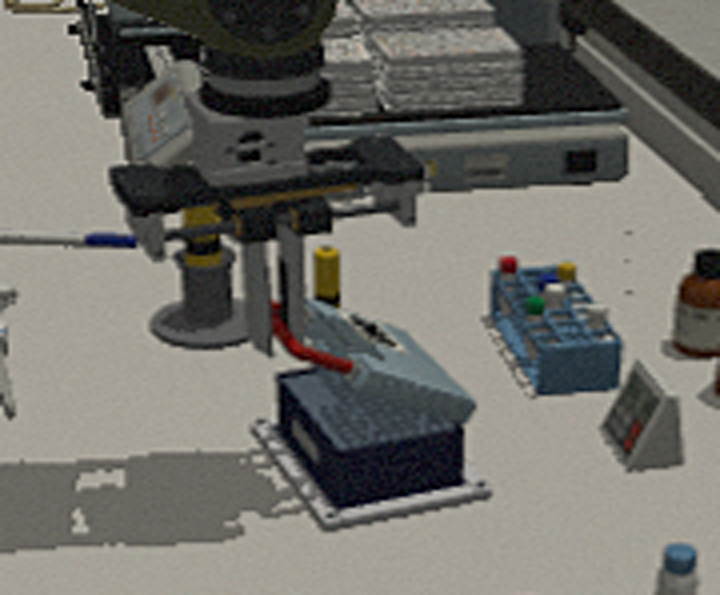

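Request:
{"method": "arm_command", "body": {"plan": [1,0.005,0.001,-0.003,0,1,0.021,0.0035,0.018,0,1,0.0395,0.0065,0.0385,0,1,0.0595,0.0097,0.057,0,1,0.0595,0.0097,0.057,0,1,0.0595,0.0097,0.057,0,1,0.0595,0.0097,0.057,0]}}

```text
time_s: 20.1
ee_pos: [0.5742, -0.0176, 0.3355]
eef_rot: [-3.14, -0.0, 1.721]
force: [-8.8, 1.3, 10.6]
grip_width: 0.0099
```

Request:
{"method": "arm_command", "body": {"plan": [1,0.009,0.0017,0.01,0,1,0.02,0.0034,0.0193,0,1,0.0432,0.0071,0.0349,0,1,0.0673,0.011,0.048,0,1,0.0673,0.011,0.048,0,1,0.0673,0.011,0.048,0,1,0.0673,0.011,0.048,0]}}

```text
time_s: 20.8
ee_pos: [0.6013, -0.0132, 0.3541]
eef_rot: [3.141, 0.0, 1.721]
force: [-3.2, 0.5, 5.9]
grip_width: 0.0094
```

```bash
python3 - <<'E'
from h import *
np.set_printoptions(precision=4,suppress=True)
o=sensors.get_obs();print(o['ee_pos'],o['eef_rot'],o['grip_width'],o['force'],o['moment'])
d=o['ee_pos']-np.array([.5294,-.0248,.2501]); a=d[0]*np.cos(.16)+d[1]*np.sin(.16)
print(a, d[2], "deg from arc", np.degrees(np.arctan2(9+d[2]*1e3,127-a*1e3)-np.arctan2(9,127)), "radius",np.hypot(9+d[2]*1e3,127-a*1e3))
im=vision.camera("side");cv2.imwrite("pics/s9.png",cv2.resize(im[90:260,220:400],None,fx=4,fy=3.5*1,interpolation=2))
cv2.imwrite("pics/w9.png",vision.camera("wrist"))
E
```

```text
[ 0.6013 -0.0132  0.3541] [3.1414 0.0001 1.7211] 0.009366980544601984 [-3.2272  0.4725  5.9413] [0.1305 0.4214 0.0416]
0.07286534508674436 0.10395638775550453 deg from arc 60.340248997178385 radius 125.25855818006676
```

View pics/s9.png

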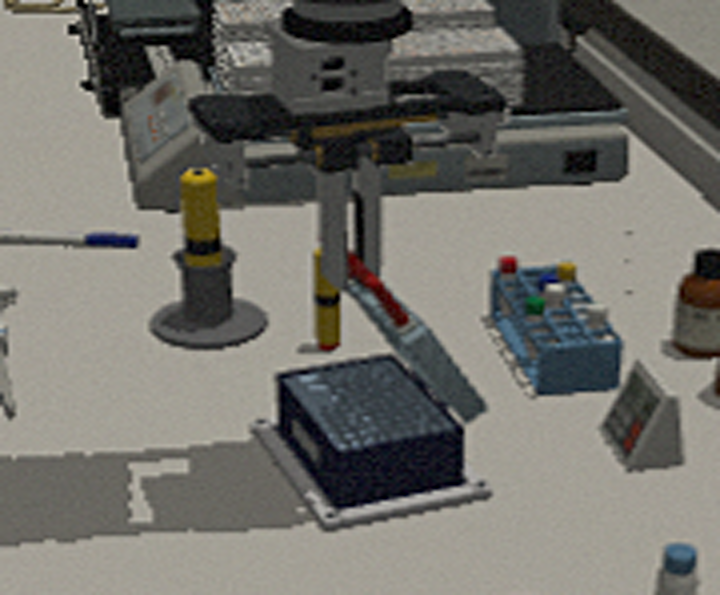

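View pics/w9.png

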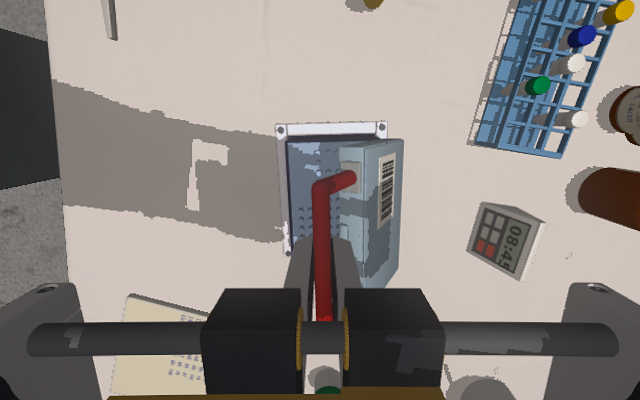

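```bash
python3 - <<'E'
from h import *
np.set_printoptions(precision=4,suppress=True)
cv2.imwrite("pics/w9c.png",cv2.resize(cv2.imread("pics/w9.png")[110:300,265:425],None,fx=4,fy=3,interpolation=2))
ps=.16;ex=np.array([np.cos(ps),np.sin(ps),0]);ey=np.array([-np.sin(ps),np.cos(ps),0])
H=np.array([.529,-.0245,0])+ex*.127;H[2]=.059
def lid(t,x,y,z): # rel hinge mm
    t=np.radians(t);return H+ey*y/1e3+ex*(x*np.cos(t)+z*np.sin(t))/1e3+np.array([0,0,(-x*np.sin(t)+z*np.cos(t))/1e3])
p=P("wrist");s=P("side")
pts={"Lfl":(-64,52,19.5),"Lbl":(-28,52,19.5),"Lfr":(-64,0,19.5),"bar end":(-127,42,9)}
for t in(53,57,60,63,67):
    print(t,{k:np.round(proj("wrist",lid(t,*v),p)[0],1).tolist() for k,v in pts.items()}, "side barR,lid front-right top",np.round(proj("side",[lid(t,-127,-42,9),lid(t,-88,-63,19)],s),1).tolist())
for c in("wrist",):
    print([ (d["at"],d["confidence"]) for d in vision.pinpoint("label",c)], [np.round(proj(c,lid(t,-46,26,19.5),p)[0],1).tolist() for t in (53,57,60,63,67)])
E
```

```text
53 {'Lfl': [159.4, 368.3], 'Lbl': [154.6, 390.8], 'Lfr': [230.4, 366.1], 'bar end': [187.8, 296.5]} side barR,lid front-right top [[175.1, 307.2], [186.0, 322.6]]
57 {'Lfl': [159.6, 375.1], 'Lbl': [154.6, 393.9], 'Lfr': [231.0, 372.5], 'bar end': [189.5, 309.8]} side barR,lid front-right top [[172.9, 310.2], [184.7, 324.8]]
60 {'Lfl': [159.7, 380.3], 'Lbl': [154.5, 396.2], 'Lfr': [231.4, 377.3], 'bar end': [190.6, 320.6]} side barR,lid front-right top [[171.4, 312.5], [183.8, 326.5]]
63 {'Lfl': [159.8, 385.6], 'Lbl': [154.5, 398.4], 'Lfr': [231.7, 382.2], 'bar end': [191.7, 332.1]} side barR,lid front-right top [[169.9, 314.8], [183.0, 328.3]]
67 {'Lfl': [159.9, 392.6], 'Lbl': [154.4, 401.3], 'Lfr': [232.0, 388.8], 'bar end': [192.9, 348.3]} side barR,lid front-right top [[168.2, 318.1], [182.1, 330.6]]
[([191.2, 388.6], 0.78)] [[191.4, 378.8], [191.6, 383.5], [191.7, 387.0], [191.7, 390.6], [191.7, 395.3]]
```

View pics/w9c.png

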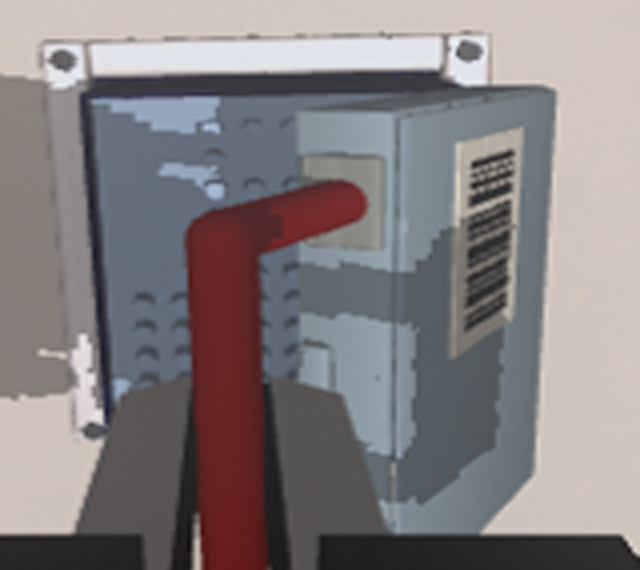

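Label corners seen at columns 379 and 395 give 59–60°, the arm's path gives 60.3°. Hold for a second, then check and hand in.

Request:
{"method": "arm_command", "body": {"plan": [1,0,0,0,0,1,0,0,0,0,1,0,0,0,0,1,0,0,0,0,1,0,0,0,0,1,0,0,0,0,1,0,0,0,0,1,0,0,0,0,1,0,0,0,0,1,0,0,0,0,1,0,0,0,0,1,0,0,0,0]}}

```text
time_s: 22.15
ee_pos: [0.6013, -0.0132, 0.354]
eef_rot: [3.141, 0.0, 1.721]
force: [-2.7, 0.8, 6.6]
grip_width: 0.0093
```

```bash
python3 - <<'E'
from h import *
o=sensors.get_obs();print(o['time_s'],o['ee_pos'],o['grip_width'],o['force'])
vision.camera("wrist");print([(d["at"],d["confidence"]) for d in vision.pinpoint("label","wrist")])
a=vision.camera("side");cv2.imwrite("pics/s10.png",a)
print(job.hand_in())
E
```

```text
22.15 [ 0.60132944 -0.01321335  0.35404443] 0.00925414801643376 [-2.70991819  0.84078542  6.57258973]
[([191.8, 389.2], 0.57)]
the job is handed in; nothing more can be done
None
```

The job is handed in at about 22 s, with the fingers still pinching the red handle and the lid at about 60°; no verdict was reported.

- **Scan:** I took the yellow scanner from its stand and held it upright for 2 s. Its nose was about 5 cm above the label and within about 2 mm of its middle. The side picture showed the lid closed when the hold began.
- **Return:** I stood the scanner back in its cup. After release, the wrist and side pictures showed it upright and seated at the same height as at the start.
- **Lid:** I pinched the bow handle and lifted it along its arc. The label corners in the last wrist picture give 59–60°, and the arm's own path gives 60.3°. The arm did not move over the last 1.2 s, and the grip width was 9.3 mm on the 10 mm bar.

- **What disagreed:** On the way up, my arc was off by 1–2 mm. That gave up to about 19 N on the wrist, well under the limit. I corrected it on the way, leaving about 7 N. The network's label point is about 2 px off my prediction for 60°, which would mean about 62°, still inside the tolerance.
- **Bystanders:** The arm kept clear of the loose bystanders, and those in view showed no sign of having moved. I did not measure their positions again at the end.

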